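# Check-weigh a cast pot and lock the mould

### The arm

A 6-joint arm with a two-finger parallel gripper is mounted at the origin on the work surface. World frame = base frame: x ahead of the robot, y to its left, z up, the work surface at z = 0. Lengths are in m, angles in rad, forces in N, time in s.
With the tool pointing down it reaches from about 0.275 to 0.975 m from the base axis. Payload 8.4 kg.
Tool frame: the origin (TCP) lies midway between the tips of the shut fingers; the grasp point (between the pads) lies 19 mm behind it; z points along the fingers, y is the line along which they close (so a half turn about z gives the same grasp; the last joint's range is limited). The gripper opens to 92 mm and grips with 3 to 60 N. Pads are 20 mm wide; open, the fingers measure 128 mm over their backs; the gripper's body (75 mm by 189 mm) begins 69 mm behind the grasp point.
Start: joints at [1.24, 0.353, 1.633, -0, 1.155, -0.002], TCP at [0.202, 0.592, 0.215] pointing down, gripper open.
Joint ranges: [-2.63, 2.63], [-0.92, 2.1], [0.06, 2.66], [-1.3, 4.44], [0, 2.69], [-3.02, 3.02]. Speed limits (rad/s): [2.22, 2.22, 2.79, 3.14, 3.14, 3.14].

### API

Orientations are given as a unit quaternion [w, x, y, z].
In Python, from workcell import manip, command_gripper, ik, cams, workorder gives the robot as it stands. Calls block until the motion is done:
- manip.move_pose(position, orientation): joint-space move of the TCP to a pose.
- manip.move_linear(position, velocity=0.15, attitude=None): straight line of the TCP; attitude=None keeps the orientation; velocity is the mean speed in m/s.
- manip.goto_joints(angles): joint-space move.
- command_gripper(opening, strength=None): finger opening in m; strength is the grip in N (None keeps the last); returns when the fingers have stopped.
- manip.dwell(seconds).
- ik(position, orientation): joint angles nearest the present ones, or None.
- manip.state(): the state.
- cams.get_image(name): name is "scene" or "top"; returns (picture, depth): 400x640x3 uint8, blue, green, red; 400x640 float32, m along the optical axis (not along the pixel's ray), 0 where there is no reading.
- cams.calibration(name): a dict with "fx", "fy", "cx", "cy" (pixels), "rvec" (rotation vector, rad) and "tvec" (3), from world to camera coordinates, as OpenCV has them. Camera axes: x right, y down, z forward; pixel columns grow to the right and rows downward; lengths in m; the calibration is good to about 2 mm. A picture is of the moment at which its call begins. calibration takes no time and is no camera call.
A pose or a line that the arm cannot do raises manip.IKError and nothing moves.
- workorder.sign_off(): hands the job in; it is judged then, once.
The state is a dict: "time_s": time; "q": joint angles; "joint_vel": joint speeds; "joint_torque": joint torques, N m; "tcp_pos": TCP position; "tcp_rot": TCP orientation; "force": force on the tool from outside, world axes, zero at the start; "torque": the same for the moment, N m; "grip_width": finger opening in m; "grasp_force": force on a finger pad.
Only numpy, scipy, OpenCV 4.12 (cv2) and the standard library are available. Lean on these libraries where they do the work, as an engineer would, in place of code of your own. Each camera call takes 0.05 s, during which the arm holds its last target. There are 200 camera calls.

### The job

Get the pot mould ready for the next pour: hang the fresh pot by its handle on the twin hook of the spring scale, let go until it has settled, then move it to the twin hook of the cooling stand and leave it hanging there. Also slide every locking bar lying on the bench, grip block up, into the keyway of its own colour until it is fully home against the hidden stop; the bars may go in before or after the pot. Leave the tin, the hammer and the lid alone.

Things in the scene. Friction and masses are not known exactly. Their poses are not given: they have to be found in the camera images.
- grip_red (a point): centre of the red grip block of the loose red locking bar (may be absent): rigid, 0.2 kg, flat aluminium bar 150 long, 24 wide, 16 high, with the block (30 long, 24 wide, top 36 above the bar's underside) standing on its tail end. This point is 18 above the underside, 15 from the tail, 135 from the nose. x along the bar to the nose, z up. Mass centre about 40 ahead of it
- slot_red (a point): mouth of the blind keyway with red patches above it: mid-width, on its floor, 30 above the bench. x points level into the mould, z up. 27 wide, 22 high, roofed, flared lead-ins at the sides. A hidden solid stop lies 65 to 90 in from here, differing between keyways
- grip_yellow (a point): centre of the yellow grip block of the loose yellow locking bar (may be absent): rigid, 0.2 kg, flat aluminium bar 150 long, 24 wide, 16 high, with the block (30 long, 24 wide, top 36 above the bar's underside) standing on its tail end. This point is 18 above the underside, 15 from the tail, 135 from the nose. x along the bar to the nose, z up. Mass centre about 40 ahead of it
- slot_yellow (a point): mouth of the blind keyway with yellow patches above it: mid-width, on its floor, 30 above the bench. x points level into the mould, z up. 27 wide, 22 high, roofed, flared lead-ins at the sides. A hidden solid stop lies 65 to 90 in from here, differing between keyways
- grip_blue (a point): centre of the blue grip block of the loose blue locking bar (may be absent): rigid, 0.2 kg, flat aluminium bar 150 long, 24 wide, 16 high, with the block (30 long, 24 wide, top 36 above the bar's underside) standing on its tail end. This point is 18 above the underside, 15 from the tail, 135 from the nose. x along the bar to the nose, z up. Mass centre about 40 ahead of it
- slot_blue (a point): mouth of the blind keyway with blue patches above it: mid-width, on its floor, 30 above the bench. x points level into the mould, z up. 27 wide, 22 high, roofed, flared lead-ins at the sides. A hidden solid stop lies 65 to 90 in from here, differing between keyways
- mould: fixed grey mould, 250 wide, 170 deep, with three parallel keyways 70 apart in its front. Origin on the bench below the middle mouth, x into the mould. A flat sill, level with the keyway floors, runs out 60 in front of the mouths. Roof 85 above the bench; on it a dome of radius 70, its front 35 behind the mouths, its top 160 above the bench
- pot_handle (a point): middle of the straight top bar of the pot's rigid arched handle. Loose cast aluminium pot, 0.25 to 0.37 kg, 106 across, 72 high; the level round bar, 12 thick, lies along y, its uprights at y = -60 and +60, its middle line 135 above the pot's underside. z up; the pot is the same either way round
- scale_seat (a point): spring scale (green column, white plate): where the middle line of the handle bar lies when it rests mid-way on the twin hook; sinks with the hook, 231 above the bench unloaded. Two level prongs, 10 thick, run along x at y = -38 and +38, from the column (100 in +x of this point) to 35 in -x, where they turn up 16. The bar must lie along y, across both prongs. Nothing rises above the prongs but their tips
- scale_hook (a joint): how far the scale's twin hook has sunk on its spring, in m: 0 unloaded, 0.06 at the bottom; 115 N/m, so the pot sinks it about 20 to 32 mm; it may bob for a second before settling
- stand_seat (a point): cooling stand (blue column): where the middle line of the handle bar lies when it rests mid-way on the fixed twin hook, 216 above the bench. Two level prongs, 10 thick, run along x at y = -38 and +38, from the column (100 in +x of this point) to 35 in -x, where they turn up 16. The bar must lie along y, across both prongs. Nothing rises above the prongs but their tips
- tin: bystander: squat tin of mould dressing, 90 across, 50 high; origin under its centre
- mallet: bystander: hammer 260 long lying on the bench left of the robot; origin about its middle
- pot_lid: bystander: round cast lid, 104 across, 38 high with its knob, lying on the bench; origin under its centre
Things that resemble listed ones, but are neither listed nor needed, are in the scene too. What is shaped like the part that bears stand_seat but brown is not meant.

How it is judged:
On the way, in this order (a step that is already met when the one before it is completed fails the run):
1. the pot hangs by its handle on the scale's hook, let go, and the scale has settled (x of pot_handle in the frame of scale_seat between -0.045 and 0.045 m and y of pot_handle in the frame of scale_seat between -0.025 and 0.025 m and z of pot_handle in the frame of scale_seat between -0.012 and 0.012 m and angle between pot_handle's own z axis and vertical below 0.45 rad and contact force between the fingers and pot below 0.1 N and value of joint scale_hook above 0.012 m and velocity of joint scale_hook between -0.01 and 0.01 m/s), for 0.6 s.
2. the pot hangs by its handle on the cooling stand's hook, let go (x of pot_handle in the frame of stand_seat between -0.045 and 0.045 m and y of pot_handle in the frame of stand_seat between -0.025 and 0.025 m and z of pot_handle in the frame of stand_seat between -0.012 and 0.012 m and angle between pot_handle's own z axis and vertical below 0.45 rad and contact force between the fingers and pot below 0.1 N), for 0.3 s.
At the end, for the whole second after the job is handed in: After settling on the scale, the pot hangs let go across both prongs of the cooling stand (within 25 mm of mid-way, 0.45 rad of upright, swinging at most gently); every bar present rests in the keyway of its colour, grip block up, nose within 3 mm of the stop (all of step 2 and linear speed of pot below 0.6 m/s and x of grip_red in the frame of slot_red between -0.068 and -0.062 m and y of grip_red in the frame of slot_red between -0.006 and 0.006 m and z of grip_red in the frame of slot_red between 0.012 and 0.024 m and angle between the x axis of grip_red and the x axis of slot_red, either way round below 0.08 rad and linear speed of each of bar_red, bar_yellow, bar_blue below 0.02 m/s and x of grip_yellow in the frame of slot_yellow between -0.052 and -0.046 m and y of grip_yellow in the frame of slot_yellow between -0.006 and 0.006 m and z of grip_yellow in the frame of slot_yellow between 0.012 and 0.024 m and angle between the x axis of grip_yellow and the x axis of slot_yellow, either way round below 0.08 rad and x of grip_blue in the frame of slot_blue between -0.06 and -0.054 m and y of grip_blue in the frame of slot_blue between -0.006 and 0.006 m and z of grip_blue in the frame of slot_blue between 0.012 and 0.024 m and angle between the x axis of grip_blue and the x axis of slot_blue, either way round below 0.08 rad); the robot touches nothing.
It fails at once if the tin is pushed more than 4 cm or tipped (distance of tin from where it was at the start of the episode above 0.04 m or angle between tin's own z axis and vertical above 0.5 rad).
It fails at once if the hammer is pushed more than 4 cm or tipped (distance of mallet from where it was at the start of the episode above 0.04 m or angle between mallet's own z axis and vertical above 0.5 rad).
It fails at once if the lid is pushed more than 4 cm or tipped (distance of pot_lid from where it was at the start of the episode above 0.04 m or angle between pot_lid's own z axis and vertical above 0.5 rad).
Of bar_red, bar_yellow, bar_blue only 2 to 3 are there at a start; the rules pass over those that are not, and their reading is None.
At some moment in a run one of bar_red, bar_yellow, bar_blue, pot may be knocked a few centimetres aside while the robot is not near it.
It also fails if it takes over 210 s, if anything falls off the work surface, if the arm or the gripper's body presses on something with over 40 N, if the wrist force passes 120 N, or if a joint passes its speed limit or range.

## Working session

There is one attempt and no reset: what is moved stays moved. The work goes in short steps, each a Python script; the robot and the scene stay as the last script left them, time stands still between calls to the robot, and variables do not carry over. Pictures are saved under pics/ and viewed, at most 14 in all, crops included, and the job is handed in when it is done.

```bash
mkdir -p pics; ls
cat > h.py <<'E'
import numpy as np, cv2
from workcell import manip, command_gripper, ik, cams, workorder
def cal(n):
    c=cams.calibration(n); R=cv2.Rodrigues(np.array(c["rvec"],float))[0]; return c,R,np.array(c["tvec"],float).ravel()
def cloud(n,d):
    "world point per pixel from depth (nan where none)"
    c,R,t=cal(n); v,u=np.mgrid[:d.shape[0],:d.shape[1]]
    p=np.stack([(u-c["cx"])/c["fx"]*d,(v-c["cy"])/c["fy"]*d,d],-1)
    w=(p-t)@R; w[d<=0]=np.nan; return w
def ray(n,u,v,z):
    c,R,t=cal(n); r=R.T@np.array([(u-c["cx"])/c["fx"],(v-c["cy"])/c["fy"],1]); o=-R.T@t
    return o+r*(z-o[2])/r[2]
def shot(n,f):
    im,d=cams.get_image(n); cv2.imwrite(f"pics/{f}.png",im); np.save(f"pics/{f}.npy",d); return im,d
def down(yaw):
    "tool down, tool y axis (closing line) at angle yaw from world y"
    from scipy.spatial.transform import Rotation as Ro
    q=(Ro.from_euler('z',yaw)*Ro.from_euler('x',np.pi)).as_quat(); return [q[3],q[0],q[1],q[2]]
E
python3 - <<'E'
from h import *
for n in("scene","top"):
    shot(n,n+"0"); c,R,t=cal(n); print(n,c,-R.T@t)
print(manip.state())
E
```

```text
pics
scene {'fx': 424.8633955903484, 'fy': 424.8633955903484, 'cx': 307.2209490449174, 'cy': 194.88331414078704, 'rvec': array([ 1.51997949,  2.22630813, -0.72485769]), 'tvec': array([ 0.31424226, -0.2999467 ,  2.10969786])} [1.49605486 0.2488749  1.52951706]
top {'fx': 362.7787692858377, 'fy': 362.7787692858377, 'cx': 322.29853303318, 'cy': 204.3482818788635, 'rvec': array([ 2.1894232 , -2.15019213,  0.13119825]), 'tvec': array([-0.13853445,  0.56763837,  1.29431375])} [ 0.42435223 -0.11523964  1.35029561]
{'time_s': 0.1, 'q': array([ 1.23959220e+00,  3.53543445e-01,  1.63403250e+00,  8.00387671e-06,
        1.15519269e+00, -2.38573317e-03]), 'joint_vel': array([-0.00109144, -0.00204727, -0.00305419, -0.00204553, -0.00174595,
       -0.00220958]), 'joint_torque': array([-3.98209731e-04, -5.94906485e+01, -3.34931231e+01,  6.98425854e-02,
        1.86055969e-02, -1.95177387e-05]), 'tcp_pos': array([0.20167861, 0.59111618, 0.21397257]), 'tcp_rot': array([-1.01229128e-04,  1.63671089e-01,  9.86514789e-01, -5.79221998e-04]), 'force': array([-0.47660742,  1.03691292, -0.13207746]), 'torque': array([0.01525036, 0.00136295, 0.11274732]), 'grasp_force': 0.0, 'grip_width': 0.09167531644743142}
```

View pics/scene0.png

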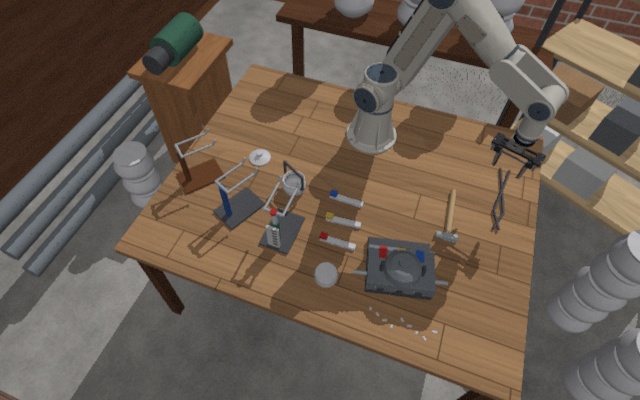

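View pics/top0.png

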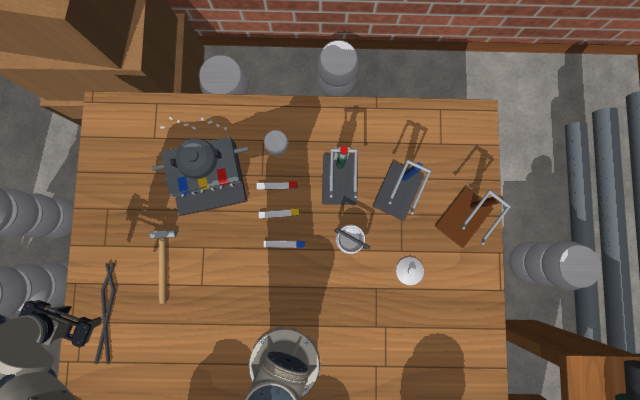

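The top view shows the mould at (203,175). The bars have red, yellow and blue grips at (294,185), (296,212) and (300,244), and the pot is at (351,239). There are three hook frames: the green scale at (341,175), the blue stand at (404,187), and the brown lookalike at (472,218). The tin is at (276,142) and the lid at (410,270). The blue column matches the cooling stand, and I'll confirm that in one crop along with the cloud measurements.

Run:
```python
from h import *
im=cv2.imread("pics/top0.png"); d=np.load("pics/top0.npy"); W=cloud("top",d)
a=cv2.resize(im[125:290,310:520],None,fx=3.8,fy=3.6,interpolation=cv2.INTER_CUBIC)
cv2.imwrite("pics/c1.png",a)
hsv=cv2.cvtColor(im,cv2.COLOR_BGR2HSV)
M={"red":((hsv[...,0]<8)|(hsv[...,0]>172)),"yellow":abs(hsv[...,0].astype(int)-27)<5,"blue":abs(hsv[...,0].astype(int)-115)<10}
for k,m in M.items():
    m=(m&(hsv[...,1]>150)&(hsv[...,2]>60)).astype(np.uint8); m[:125]=0;m[300:]=0;m[:,:150]=0;m[:,520:]=0
    n,l,s,c=cv2.connectedComponentsWithStats(m)
    for i in range(1,n):
        if s[i,4]>8:
            z=np.nanmedian(W[l==i][:,2]); print(k,s[i],c[i].round(1),"z",z.round(3),np.nanmedian(W[l==i],0).round(3))
# high points (prongs) in the right part
for nm,(u0,u1,v0,v1) in {"scale":(318,368,140,208),"stand":(372,440,148,225),"pot":(325,380,215,262)}.items():
    P=W[v0:v1,u0:u1]; z=P[...,2]
    print(nm,"zmax",np.nanmax(z), np.histogram(z[np.isfinite(z)],bins=np.arange(0,.32,.02))[0])
# bars: bright low points
white=((hsv[...,1]<60)&(hsv[...,2]>150)&(W[...,2]>.005)&(W[...,2]<.03)).astype(np.uint8); white[:,:245]=0; white[:,320:]=0;white[:165]=0;white[260:]=0
n,l,s,c=cv2.connectedComponentsWithStats(white)
for i in range(1,n):
    if s[i,4]>60:
        P=W[l==i]; m=P.mean(0); e=np.linalg.eigh(np.cov(P[:,:2].T)); print("bar",s[i],m.round(4),np.degrees(np.arctan2(e[1][1,1],e[1][0,1])))
```

```text
red [340 146   8   8  52] [343.7 149.5] z 0.226 [ 0.725 -0.192  0.226]
red [217 168  10  15 109] [221.6 175.3] z 0.086 [0.661 0.229 0.086]
red [289 181   8   7  56] [292.5 184. ] z 0.036 [ 0.642 -0.018  0.036]
red [220 183   9   3  13] [224.3 183.8] z 0.077 [0.632 0.221 0.077]
yellow [198 177   9  10  60] [202.1 181.5] z 0.086 [0.637 0.296 0.086]
yellow [201 187   8   3  10] [204.6 187.8] z 0.076 [0.616 0.29  0.076]
yellow [291 209   8   6  42] [294.3 211.3] z 0.036 [ 0.543 -0.026  0.036]
blue [402 167  18  14 103] [410.1 173. ] z 0.133 [ 0.672 -0.425  0.133]
blue [178 177  10  15 113] [182.3 183.7] z 0.086 [0.627 0.366 0.086]
blue [181 191   9   3  16] [185.2 192.1] z 0.077 [0.599 0.358 0.077]
blue [297 241   7   7  47] [299.9 244. ] z 0.036 [ 0.425 -0.05   0.036]
scale zmax 0.24236005283154352 [2157   23   17   15   19   18   17   47    9   10   21  390   10    0
    0]
stand zmax 0.23139927386851866 [3435   19    9   13   11   14   15   13   16   13  387   22    0    0
    0]
pot zmax 0.1461843491639554 [1416    4   70  174    2    1   65   74    0    0    0    0    0    0
    0]
bar [264 241  31   6  93] [0.4284 0.0235 0.0165] 89.2458034828047
```

View pics/c1.png

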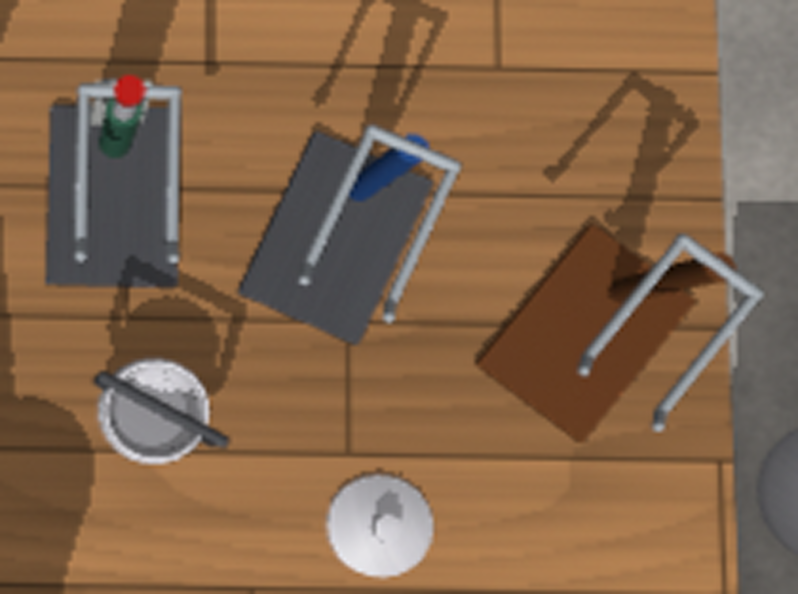

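The crop confirms three things:
- **Stand:** the blue column with a dark base is the cooling stand.
- **Brown unit:** this is the decoy.
- **Hooks:** the green-column scale's hook opens towards the robot, and the stand's prongs do too.

Next I'll fit the poses.

```bash
cat >> h.py <<'E'
def hook(W,box,zs):
    "prong points -> seat xy, yaw of +x ; PCA-free: rectangle fit"
    u0,u1,v0,v1=box; P=W[v0:v1,u0:u1].reshape(-1,3); P=P[np.isfinite(P[:,2])&(abs(P[:,2]-zs)<.012)]
    (c,s,_)=r=cv2.minAreaRect(P[:,:2].astype(np.float32)); b=cv2.boxPoints(r)
    e=[b[1]-b[0],b[2]-b[1]]; ax=max(e,key=np.linalg.norm); ax=ax/np.linalg.norm(ax); ax=ax*np.sign(ax[0])
    L=max(s); tip=np.array(c)-ax*L/2; return tip+ax*.040,np.arctan2(ax[1],ax[0]),s
def potbar(W,box,z0,z1):
    u0,u1,v0,v1=box; P=W[v0:v1,u0:u1].reshape(-1,3); P=P[(P[:,2]>z0)&(P[:,2]<z1)]
    r=cv2.minAreaRect(P[:,:2].astype(np.float32)); b=cv2.boxPoints(r); e=max([b[1]-b[0],b[2]-b[1]],key=np.linalg.norm)
    return np.array(r[0]),np.arctan2(e[1],e[0]),r[1],np.median(P[:,2])
def bars(im,W):
    hsv=cv2.cvtColor(im,cv2.COLOR_BGR2HSV); H=hsv[...,0].astype(int); out={}
    M={"red":((H<8)|(H>172)),"yellow":abs(H-27)<5,"blue":abs(H-115)<10}
    for k,m in M.items():
        m=m&(hsv[...,1]>130)&(hsv[...,2]>50)&(abs(W[...,2]-.036)<.006)&(W[...,0]>.25)
        n,l,s,c=cv2.connectedComponentsWithStats(m.astype(np.uint8))
        if n<2: continue
        i=1+np.argmax(s[1:,4]); g=W[l==i].mean(0)
        r=np.hypot(*(W[...,:2]-g[:2]).transpose(2,0,1))
        B=W[(abs(W[...,2]-.0165)<.005)&(r<.16)&(r>.02)]
        # keep points connected along a direction through the grip
        B=B[:,:2]-g[:2]; a=np.arctan2(B[:,1],B[:,0]); m0=a[np.argmax([np.sum(np.cos(a-x)>.97) for x in a])]
        B=B[np.cos(a-m0)>.97]; vx,vy,x0,y0=cv2.fitLine(B.astype(np.float32),cv2.DIST_HUBER,0,.001,.001).ravel()
        if vx*np.cos(m0)+vy*np.sin(m0)<0: vx,vy=-vx,-vy
        nose=(B@[vx,vy]).max(); off=x0*-vy+y0*vx
        out[k]=(g,np.arctan2(vy,vx),nose,off,s[i,4])
    return out
E
python3 - <<'E'
from h import *
im=cv2.imread("pics/top0.png"); d=np.load("pics/top0.npy"); W=cloud("top",d)
print("scale",hook(W,(318,368,135,208),.228)); print("stand",hook(W,(372,440,148,225),.213))
print("pot",potbar(W,(325,385,215,262),.12,.16))
for k,v in bars(im,W).items(): print(k,v[0].round(4),np.degrees(v[1]).round(2),v[2:])
# mould roof rect
m=((abs(W[...,2]-.085)<.004)&(W[...,1]>.1)).astype(np.uint8); m=cv2.morphologyEx(cv2.morphologyEx(m,cv2.MORPH_CLOSE,np.ones((5,5))),cv2.MORPH_OPEN,np.ones((7,7)))
P=W[(m>0)&(abs(W[...,2]-.085)<.004)]; r=cv2.minAreaRect(P[:,:2].astype(np.float32)); print("roof",r,cv2.boxPoints(r))
print("sill z", [W[v,u].round(3) for u,v in ((205,197),(225,195),(188,203),(210,205))])
w2=cams.get_image("scene")
a=im[160:222,150:255]; cv2.imwrite("pics/c2.png",cv2.resize(a,None,fx=7,fy=7,interpolation=cv2.INTER_CUBIC))
E
```

```text
scale (array([ 0.61194436, -0.19219406]), np.float32(0.010142379), (0.16477330029010773, 0.08613215386867523))
stand (array([ 0.57681442, -0.38722898]), np.float32(-0.4226696), (0.08623212575912476, 0.166417196393013))
pot (array([ 0.44675756, -0.22951415]), np.float32(1.0777243), (0.13029253482818604, 0.011812973767518997), np.float64(0.14022193196022964))
red [ 0.6423 -0.018   0.0362] 93.02 (np.float64(0.13312721771533087), np.float32(-0.0007431032), np.int32(55))
yellow [ 0.5427 -0.027   0.0358] 95.05 (np.float64(0.13230578033607018), np.float32(0.0020526727), np.int32(40))
blue [ 0.4246 -0.0511  0.0363] 89.08 (np.float64(0.13385972593604092), np.float32(0.0024829176), np.int32(51))
roof ((0.6943219900131226, 0.3080156147480011), (0.16468137502670288, 0.24981248378753662), 13.375299453735352) [[0.58532035 0.41048613]
 [0.6431091  0.16744961]
 [0.8033236  0.2055451 ]
 [0.7455349  0.44858164]]
sill z [array([0.589, 0.3  , 0.034]), array([0.598, 0.228, 0.03 ]), array([0.566, 0.36 , 0.035]), array([0.56 , 0.281, 0.031])]
```

View pics/c2.png

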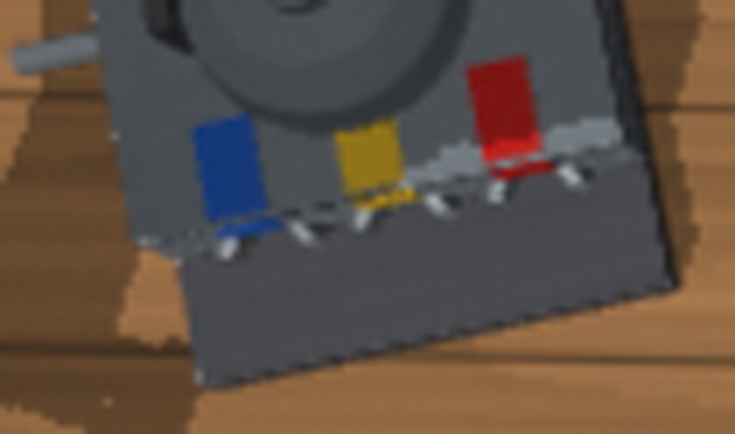

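The measurements agree with the sizes given:
- **Mould:** roof 0.250 wide, yaw 13.4°, keyway laterals 70 apart.
- **Bars:** noses about 133 from the grips.
- **Pot:** handle 0.130 long, top at 0.140.

I'll start with the pot.

```bash
cat >> h.py <<'E'
def yawq(close):
    "tool down with closing line along world angle `close`, picking the smaller last joint"
    best=None
    from scipy.spatial.transform import Rotation as Ro
    return [down(close+np.pi/2),down(close-np.pi/2)]
def go(p,close,vel=None):
    "joint move (vel None) or straight line to TCP p with closing line at `close`"
    cand=[(abs(j[5]),i,q) for i,q in enumerate(yawq(close)) if (j:=ik(list(p),q)) is not None]
    q=min(cand)[2]
    manip.move_pose(list(p),q) if vel is None else manip.move_linear(list(p),velocity=vel,attitude=q)
SC=(np.array([.612,-.1922]),.0101); ST=(np.array([.577,-.3872]),-.4227)
E
python3 - <<'E'
from h import *
im,d=shot("top","top1"); W=cloud("top",d); c,a,s,z=potbar(W,(320,390,205,272),.12,.16); print(c,a,s,z)
cl=a-np.pi/2; command_gripper(.06)
go([*c,.30],cl); go([*c,.116],cl,.12); print(manip.state()["tcp_pos"])
command_gripper(0,45); s=manip.state(); print("grip",s["grip_width"],s["grasp_force"])
go([*c,.245],cl,.1)
s=manip.state(); print(s["grip_width"],s["force"],s["tcp_pos"],s["q"],s["time_s"])
ux=np.array([np.cos(SC[1]),np.sin(SC[1])])
go([*(SC[0]-.15*ux),.245],SC[1],.1); s=manip.state(); print(s["force"],s["tcp_pos"],s["q"],s["time_s"])
shot("scene","scene1");
E
```

```text
[ 0.44685373 -0.22931416] 1.0755854 (0.12993301451206207, 0.011877653189003468) 0.1401974099441715
[ 0.44726921 -0.22950882  0.11656911]
grip 0.010397230782380834 44.99992311000824
0.010788260869201417 [-0.24800733  0.60172231 -3.18163801] [ 0.44650707 -0.22912131  0.24433606] [-4.77091930e-01  1.30526961e-01  1.85690869e+00 -3.67776846e-06
  1.15533366e+00  1.80729427e-02] 7.7833
[ 1.00378271  0.26228478 -2.4774895 ] [ 0.46188728 -0.19376893  0.2447308 ] [-4.00075172e-01  1.28105341e-01  1.85882253e+00 -2.06741499e-04
  1.15511930e+00 -4.08060051e-01] 8.4417
```

Run:
```python
from h import *
im=cv2.imread("pics/scene1.png"); cv2.imwrite("pics/c3.png",cv2.resize(im[130:270,190:390],None,fx=4,fy=4,interpolation=cv2.INTER_CUBIC))
```

```text
(no output)
```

View pics/c3.png

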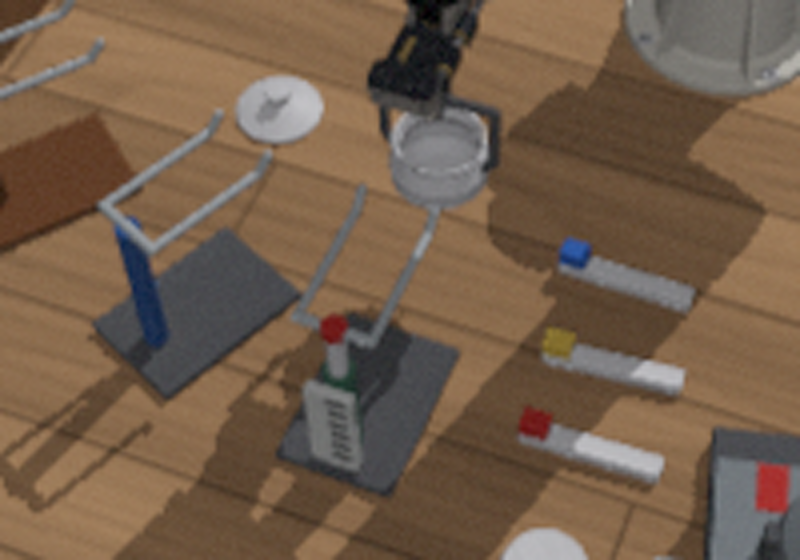

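The pot is held upright at crop (440,160), with its handle in front of the scale prongs. Next I'll slide it on, lower it and release.

Run:
```python
from h import *
ux=np.array([np.cos(SC[1]),np.sin(SC[1])]); p=SC[0]
go([*p,.245],SC[1],.06); print(manip.state()["force"],manip.state()["tcp_pos"])
for z in (.215,.205,.195,.187):
    go([*p,z],SC[1],.05); s=manip.state(); print(z,s["force"].round(2),s["tcp_pos"].round(4))
manip.dwell(.5); command_gripper(.04); manip.dwell(.6)
go([*p,.30],SC[1],.08); 
go([*(p-.2*ux),.32],SC[1]); 
manip.dwell(.3); im,d=shot("scene","scene2"); im,d=shot("top","top2")
W=cloud("top",d); m=(W[...,2]>.17)&(W[...,2]<.25)&(abs(W[...,0]-.61)<.06)&(abs(W[...,1]+.19)<.09)
print(np.nanmedian(W[m],0)); print(manip.state()["time_s"])
t=cv2.imread("pics/scene2.png")[130:270,190:390]; b=im[120:260,280:480]
cv2.imwrite("pics/c4.png",cv2.resize(np.hstack([t,b]),None,fx=2,fy=2,interpolation=cv2.INTER_CUBIC))
```

```text
[-0.61923058  0.72196393 -2.82453059] [ 0.61186342 -0.19223412  0.24506273]
0.215 [ 0.19 -0.36 -2.46] [ 0.6121 -0.1922  0.2151]
0.205 [-1.03 -0.03 -2.4 ] [ 0.6117 -0.1921  0.2046]
0.195 [-0.66  0.52 -0.14] [ 0.6119 -0.1922  0.1947]
0.187 [-1.   -0.44  0.78] [ 0.612  -0.1922  0.1867]
[ 0.61036533 -0.1957018   0.20902979]
17.3833
```

View pics/c4.png

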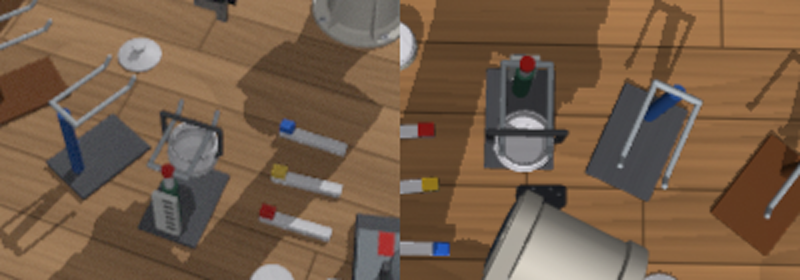

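The pot hangs across both prongs (crop (190,140) in the left half, (525,133) in the right half) and the scale has sunk. I'll give it time to settle, measure the bar, then transfer it to the stand.

Run:
```python
from h import *
manip.dwell(1.2); im,d=shot("top","top3"); W=cloud("top",d); hsv=cv2.cvtColor(im,cv2.COLOR_BGR2HSV)
m=(hsv[...,2]<75)&(W[...,2]>.17)&(W[...,2]<.25)&(abs(W[...,0]-.61)<.04)&(abs(W[...,1]+.19)<.09)
P=W[m]; r=cv2.minAreaRect(P[:,:2].astype(np.float32)); b=cv2.boxPoints(r); e=max([b[1]-b[0],b[2]-b[1]],key=np.linalg.norm)
z=np.percentile(P[:,2],60)-.006; c=r[0]; a=np.arctan2(e[1],e[0]); a=a%np.pi; print(c,np.degrees(a),r[1],z,m.sum())
assert r[1][0]+r[1][1]>.13 and .19<z<.216 and abs(a-np.pi/2)<.25
cl=a-np.pi/2; ux=np.array([np.cos(cl),np.sin(cl)])
go([*c,.31],cl); go([*c,z-.019],cl,.08); command_gripper(0,45); s=manip.state(); print(s["grip_width"],s["time_s"])
zz=.231+.030-.019
go([*c,zz],cl,.06); go([*(np.array(c)-.15*ux),zz],cl,.08); s=manip.state(); print(s["grip_width"],s["force"],s["tcp_pos"],s["time_s"])
us=np.array([np.cos(ST[1]),np.sin(ST[1])]); pre=ST[0]-.16*us; go([*pre,.235],ST[1],.1)
im,_=shot("scene","scene3"); im2,_=shot("top","top4"); cv2.imwrite("pics/c5.png",cv2.resize(np.hstack([im[120:260,180:380],im2[120:260,300:500]]),None,fx=2,fy=2,interpolation=cv2.INTER_CUBIC))
```

```text
(0.6261580586433411, -0.19100484251976013) 90.38535 (0.04439346492290497, 0.1270650178194046) 0.20865730453744996 155
0.010466911460390894 21.7167
0.010423592836222071 [ 0.98638825 -0.33339572 -2.80819834] [ 0.47645251 -0.19199472  0.24194066] 24.7667
```

View pics/c5.png

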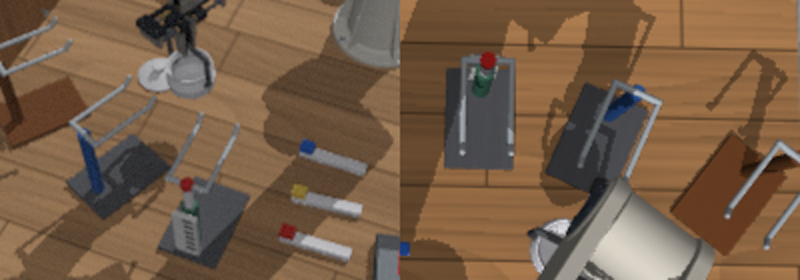

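The pot is held in front of the stand at crop (192,75). The prongs are clear ahead of it, so I'll insert and lower until the weight comes off.

Run:
```python
from h import *
p=ST[0]; us=np.array([np.cos(ST[1]),np.sin(ST[1])]); cl=ST[1]
go([*p,.235],cl,.06); f0=manip.state()["force"][2]; print(f0)
for z in np.arange(.215,.189,-.003):
    go([*p,z],cl,.04); manip.dwell(.1); f=manip.state()["force"][2]; print(round(z,3),f.round(2))
    if f>f0+3.5: break
command_gripper(.04); manip.dwell(.4); go([*p,.30],cl,.08); go([*(p-.22*us),.32],cl)
im2,d=shot("top","top5"); im,_=shot("scene","scene5"); W=cloud("top",d); hsv=cv2.cvtColor(im2,cv2.COLOR_BGR2HSV)
m=(hsv[...,2]<75)&(abs(W[...,2]-.22)<.012)&(np.hypot(W[...,0]-p[0],W[...,1]-p[1])<.08); print(m.sum(),np.median(W[m],0),p,manip.state()["time_s"])
cv2.imwrite("pics/c6.png",cv2.resize(np.hstack([im[120:260,180:380],im2[120:260,300:500]]),None,fx=2,fy=2,interpolation=cv2.INTER_CUBIC))
for k,v in bars(im2,W).items(): print(k,v[0].round(4),np.degrees(v[1]).round(2),v[2:])
```

```text
-1.949641456765308
0.215 -3.27
0.212 -2.35
0.209 -2.19
0.206 -2.23
0.203 -3.41
0.2 -2.98
0.197 5.82
95 [ 0.58604484 -0.36674569  0.22133573] [ 0.577  -0.3872] 35.4833
red [ 0.6426 -0.0178  0.0356] 93.43 (np.float64(0.13356191879924675), np.float32(-0.00080115674), np.int32(54))
yellow [ 0.5421 -0.0268  0.0356] 96.31 (np.float64(0.13262967773605158), np.float32(-0.0006911885), np.int32(40))
blue [ 0.4249 -0.0521  0.0366] 89.7 (np.float64(0.13424801409497394), np.float32(0.0013567489), np.int32(50))
```

View pics/c6.png

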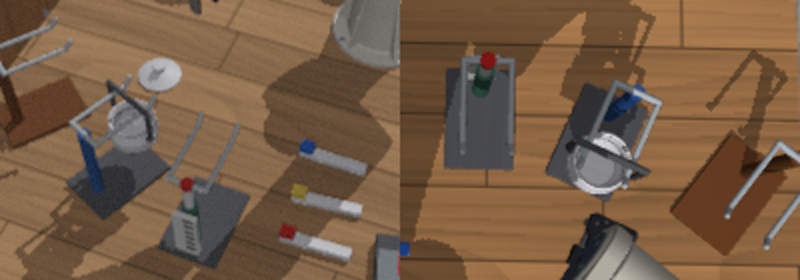

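The pot hangs on the blue stand, with its handle across both prongs. I'll check its mid-offset from the bar ends at top pixels (384,192.5) and (423.5,206.5).

Run:
```python
from h import *
a=ray("top",384,192.5,.219); b=ray("top",423.5,206.5,.219); m=(a+b)/2; d=(m-[*ST[0],.219])[:2]
c,s=np.cos(ST[1]),np.sin(ST[1]); print(a,b,np.linalg.norm(a-b),"x",d@[c,s],"y",d@[-s,c],np.degrees(np.arctan2(*(a-b)[[1,0]])),np.degrees(ST[1])+90)
```

```text
[ 0.5906393  -0.32041456  0.219     ] [ 0.54854116 -0.44486044  0.219     ] 0.13137362437022462 x -0.0086292450397529 y 0.0011212607528822197 71.31010680063373 65.78107399982011
```

The pot is seated (y +1 mm, x −9 mm, yaw within 6°). Now the first bar, yellow: pick it, bring it in front of its keyway, and check it in hand.

```bash
cat >> h.py <<'E'
MY=np.radians(13.375); MX=np.array([np.cos(MY),np.sin(MY)]); MN=np.array([-MX[1],MX[0]]); MO=np.array([.6142,.2890])
LAT={"red":-.0700,"yellow":.0003,"blue":.0706}
def pick(k):
    im,d=shot("top","pick_"+k); v=bars(im,cloud("top",d))[k]; g,a=v[0],v[1]; print(k,g.round(4),np.degrees(a).round(1),"nose",round(v[2],4))
    assert .12<v[2]<.145
    cl=a+np.pi/2; command_gripper(.055)
    go([*g[:2],.12],cl); go([*g[:2],.0055],cl,.1); command_gripper(0,60); s=manip.state(); print("width",s["grip_width"],s["grasp_force"],s["force"].round(1))
    go([*g[:2],.13],cl,.12); manip.dwell(.2); print("width",manip.state()["grip_width"])
def pre(k,x=-.175,z=.13,dy=0,vel=.2):
    p=MO+MX*x+MN*(LAT[k]+dy); go([*p,z],MY+np.pi/2,vel)
def mf(W):
    "cloud in mould frame"
    q=W[...,:2]-MO; return np.stack([q@MX,q@MN,W[...,2]],-1)
E
python3 - <<'E'
from h import *
pick("yellow")
pre("yellow"); pre("yellow",z=.05,vel=.08)
s=manip.state(); print(s["force"].round(2),s["tcp_pos"],s["q"].round(2),s["time_s"])
im,d=shot("top","y1"); shot("scene","y1s"); Q=mf(cloud("top",d))
for x in np.arange(-.15,-.02,.02):
    m=(abs(Q[...,0]-x)<.008)&(abs(Q[...,1])<.03)&(Q[...,2]>.048); 
    if m.sum()>2: print(x.round(3),m.sum(),np.median(Q[m],0).round(4),Q[m][:,1].min().round(4),Q[m][:,1].max().round(4))
cv2.imwrite("pics/c7.png",np.hstack([cv2.resize(cv2.imread("pics/y1s.png")[200:320,310:470],None,fx=2.5,fy=2.5),cv2.resize(im[150:270,130:290],None,fx=2.5,fy=2.5)]))
E
```

```text
yellow [ 0.5418 -0.0273  0.0365] 95.8 nose 0.133
width 0.023443753811558023 59.92106169462204 [-0.2 -0.1  3.6]
width 0.02366492351115347
[-0.09  0.39 -2.31] [0.44428887 0.24902074 0.05045046] [ 0.51  0.4   2.01 -0.    0.73 -1.3 ] 43.6083
-0.15 133 [-0.1504 -0.0039  0.445 ] -0.0299 0.03
-0.13 23 [-0.1347 -0.0167  0.4333] -0.0296 0.0081
```

View pics/c7.png

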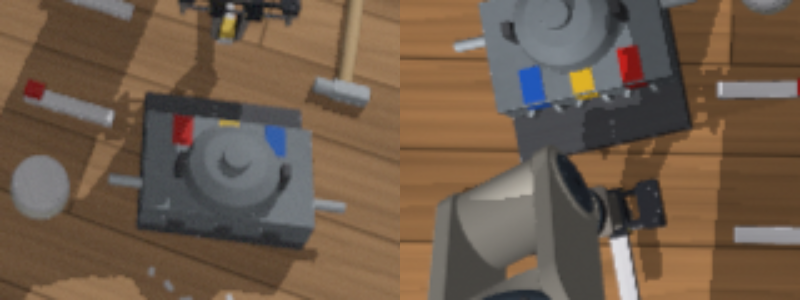

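The arm has flipped the bar: its nose points back at the robot (right crop (625,265)), because my helper picked the half-turned pose. I'll turn it by the other half turn, up high, and make the helper keep track of the nose direction.

```bash
cat >> h.py <<'E'
def go(p,close,vel=None,flip=None):
    "flip None: smaller last joint; else 0/1 = fixed choice. Last joint kept in range by ik"
    qs=yawq(close)
    if flip is None:
        q=min((abs(j[5]),i,q) for i,q in enumerate(qs) if (j:=ik(list(p),q)) is not None)[2]
    else: q=qs[flip]
    manip.move_pose(list(p),q) if vel is None else manip.move_linear(list(p),velocity=vel,attitude=q)
E
python3 - <<'E'
from h import *
from scipy.spatial.transform import Rotation as Ro
s=manip.state(); w,x,y,z=s["tcp_rot"]; R=Ro.from_quat([x,y,z,w]).as_matrix(); print("tool x yaw",np.degrees(np.arctan2(R[1,0],R[0,0])))
p=s["tcp_pos"].copy(); p[2]=.2
manip.move_linear(list(p),velocity=.15)
for i,q in enumerate(yawq(MY+np.pi/2)): print(i,ik(list(p),q), np.degrees(2*np.arctan2(q[2],q[1])))
E
```

```text
tool x yaw -166.62759310302192
0 [ 0.50795029  0.18880441  1.89260003  0.          1.06018822 -1.29628382] 193.375
1 [ 5.07950295e-01  1.88804406e-01  1.89260003e+00 -4.44089210e-16
  1.06018822e+00  1.84530883e+00] 13.374999999999995
```

```bash
sed -i 's/go(\[\*g\[:2\],\.12\],cl)/go([*g[:2],.12],cl,None,1)/; s/go(\[\*g\[:2\],\.0055\],cl,\.1)/go([*g[:2],.0055],cl,.1,1)/; s/go(\[\*g\[:2\],\.13\],cl,\.12)/go([*g[:2],.13],cl,.12,1)/; s/go(\[\*p,z\],MY+np.pi\/2,vel)/go([*p,z],MY+np.pi\/2,vel,1)/' h.py; grep -n ",1)" h.py
python3 - <<'E'
from h import *
pre("yellow",z=.2,vel=None); pre("yellow",z=.055,vel=.1)
s=manip.state(); print(s["force"].round(2),s["tcp_pos"],s["q"].round(2),s["time_s"])
im,d=shot("top","y2"); shot("scene","y2s"); 
for n,f in(("top","y2"),("scene","y2s")):
  Q=mf(cloud(n,np.load(f"pics/{f}.npy")))
  for x in np.arange(-.15,-.02,.02):
    m=(abs(Q[...,0]-x)<.008)&(abs(Q[...,1])<.03)&(Q[...,2]>.048)&(Q[...,2]<.09) 
    if m.sum()>2: print(n,x.round(3),m.sum(),np.median(Q[m],0).round(4),Q[m][:,1].min().round(4),Q[m][:,1].max().round(4))
cv2.imwrite("pics/c8.png",np.hstack([cv2.resize(cv2.imread("pics/y2s.png")[200:320,310:470],None,fx=2.5,fy=2.5),cv2.resize(im[150:270,130:290],None,fx=2.5,fy=2.5)]))
E
```

```text
37:        r=np.hypot(*(W[...,:2]-g[:2]).transpose(2,0,1))
63:    go([*g[:2],.12],cl,None,1); go([*g[:2],.0055],cl,.1,1); command_gripper(0,60); s=manip.state(); print("width",s["grip_width"],s["grasp_force"],s["force"].round(1))
64:    go([*g[:2],.13],cl,.12,1); manip.dwell(.2); print("width",manip.state()["grip_width"])
66:    p=MO+MX*x+MN*(LAT[k]+dy); go([*p,z],MY+np.pi/2,vel,1)
[ 0.3   0.66 -1.86] [0.4442831  0.24902989 0.05553476] [ 0.51  0.39  2.01 -0.    0.74  1.85] 49.1083
top -0.13 25 [-0.1281 -0.0036  0.0655] -0.0144 0.0088
top -0.11 37 [-0.1101 -0.0048  0.0649] -0.0154 0.0096
top -0.09 34 [-0.0905 -0.005   0.0659] -0.0146 0.0092
top -0.07 37 [-0.0696 -0.0044  0.0657] -0.015 0.0081
top -0.05 37 [-0.0499 -0.0049  0.064 ] -0.0157 0.0085
scene -0.15 26 [-0.1526  0.0022  0.0679] -0.011 0.0143
scene -0.13 20 [-0.131   0.003   0.0661] -0.0111 0.0139
scene -0.11 25 [-0.1092  0.001   0.0666] -0.0112 0.0135
scene -0.09 22 [-0.0894  0.0008  0.067 ] -0.0107 0.013
scene -0.07 22 [-0.0683  0.0009  0.068 ] -0.0109 0.0098
scene -0.05 21 [-0.0494  0.0005  0.0681] -0.0108 0.0097
scene -0.03 7 [-0.0361  0.0018  0.0642] -0.0046 0.0102
```

View pics/c8.png

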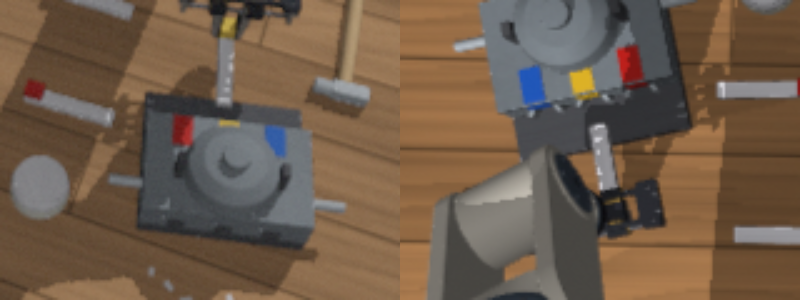

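The bar is level and nose-first, at left crop (226,80) and right crop (602,155). I'll compare its lateral position with the patches within each camera, which cancels calibration error.

```bash
cat >> h.py <<'E'
def rel(k,f=("",""),ztop=.066):
    "lateral of held bar minus lateral of its keyway patch, per camera (image-plane masks only, ray-cast to known heights)"
    for n in("top","scene"):
        im,d=cams.get_image(n); W=cloud(n,d); Q=mf(W); H=cv2.cvtColor(im,cv2.COLOR_BGR2HSV); h=H[...,0].astype(int)
        out=[]
        for kk,m in {"red":(h<8)|(h>172),"yellow":abs(h-27)<5,"blue":abs(h-115)<10}.items():
            m=m&(H[...,1]>120)&(abs(Q[...,2]-.085)<.005)&(abs(Q[...,0])<.08)&(abs(Q[...,1]-LAT[kk])<.03)
            y=Q[m][:,1]; out.append((kk,m.sum(),((y.min()+y.max())/2-LAT[kk]).round(4),(y.mean()-LAT[kk]).round(4)))
        m=(abs(Q[...,1]-LAT[k])<.03)&(abs(Q[...,2]-ztop)<.004)&(Q[...,0]<-.04)&(Q[...,0]>-.13)
        B=Q[m]; l=cv2.fitLine(B[:,:2].astype(np.float32),cv2.DIST_HUBER,0,.001,.001).ravel()
        print(n,out,"bar y",((np.percentile(B[:,1],3)+np.percentile(B[:,1],97))/2-LAT[k]).round(4),B[:,1].mean().round(4)-LAT[k],"ang",np.degrees(np.arctan(l[1]/l[0])).round(2),"wid",np.ptp(B[:,1]).round(4))
E
python3 -c "
from h import *
rel('yellow')"
```

```text
top [('red', np.int64(116), np.float64(0.0016), np.float64(0.0013)), ('yellow', np.int64(67), np.float64(0.0018), np.float64(0.0017)), ('blue', np.int64(120), np.float64(0.0002), np.float64(0.0009))] bar y -0.0035 -0.0036 ang 0.03 wid 0.0248
scene [('red', np.int64(68), np.float64(0.0029), np.float64(0.0029)), ('yellow', np.int64(6), np.float64(0.0044), np.float64(0.0044)), ('blue', np.int64(52), np.float64(0.0026), np.float64(0.0052))] bar y 0.001 -0.00019999999999999998 ang -0.86 wid 0.0246
```

The two cameras agree that the bar needs about +4 mm lateral. I'll insert it under force watch.

```bash
cat >> h.py <<'E'
def insert(k,dy,x0=-.175,zmax=.0355,lim=14):
    pre(k,x0,.042,dy,.06); manip.dwell(.2); f0=manip.state()["force"]
    for z in np.arange(.040,.0335,-.001):
        pre(k,x0,z,dy,.03); manip.dwell(.05); fz=(manip.state()["force"]-f0)[2]
        if fz>3: break
    z+=.0005; print("floor at",round(z,4),fz.round(1)); x=x0; hit=0
    while x<-.035:
        x+=.003; pre(k,x,z,dy,.04); f=manip.state()["force"]-f0; a=-f[:2]@MX
        if a>6: print("x",round(x,4),"axial",a.round(1),"lat",(f[:2]@MN).round(1),"z",f[2].round(1))
        if a>lim:
            manip.dwell(.15); a=-(manip.state()["force"]-f0)[:2]@MX
            if a>lim: print("stop, axial",a.round(1)); break
    s=manip.state(); q=s["tcp_pos"][:2]-MO; print("tcp in mould",(q@MX).round(4),(q@MN-LAT[k]).round(4),"lat f",((s["force"]-f0)[:2]@MN).round(1),s["time_s"])
E
python3 -c "
from h import *
insert('yellow',.004)"
```

```text
floor at 0.0355 4.4
x -0.052 axial 10.6 lat -0.1 z 14.4
x -0.049 axial 20.4 lat 1.3 z 23.1
stop, axial 20.0
tcp in mould -0.0535 0.0039 lat f 1.3 62.3333
```

The bar is home: a stiff axial rise at −0.0535 in my frame, and the roof depth shows the true mouth is about 5 mm nearer, giving about −0.049. I'll ease off, release and take the next one.

```bash
cat >> h.py <<'E'
def release(k,dy):
    s=manip.state(); q=(s["tcp_pos"][:2]-MO)@MX; pre(k,q+.0005,s["tcp_pos"][2]+.0005,dy,.03)
    manip.dwell(.2); print("before open",manip.state()["force"].round(1))
    command_gripper(.042); manip.dwell(.2); x=(manip.state()["tcp_pos"][:2]-MO)@MX; pre(k,x,.14,dy,.08)
E
python3 -c "
from h import *
release('yellow',.004)
pick('red'); 
go([.56,.05,.16],np.pi/2+MY+.6,None,1)
pre('red',z=.16,vel=None); pre('red',z=.055,vel=.1); s=manip.state(); print(s['force'].round(1),s['q'].round(2),s['time_s'])
rel('red')
im,d=shot('top','r1'); cv2.imwrite('pics/c9.png',cv2.resize(im[140:270,130:330],None,fx=3.5,fy=3.5))
"
```

```text
before open [-6.  -1.7  1.3]
red [ 0.6426 -0.0178  0.0361] 91.3 nose 0.1339
width 0.023550207461842717 59.99815374612808 [-0.4  0.2  2.4]
width 0.023303312803059858
[ 0.7 -0.7 -2.2] [0.37 0.38 2.04 0.   0.73 1.71] 73.15
top [('red', np.int64(110), np.float64(0.0015), np.float64(0.0015)), ('yellow', np.int64(61), np.float64(0.0022), np.float64(0.0021)), ('blue', np.int64(119), np.float64(0.0013), np.float64(0.001))] bar y -0.0026 -0.002999999999999989 ang 1.72 wid 0.0244
scene [('red', np.int64(65), np.float64(0.0028), np.float64(0.0031)), ('yellow', np.int64(6), np.float64(0.0028), np.float64(0.0013)), ('blue', np.int64(56), np.float64(0.0022), np.float64(0.0042))] bar y 0.0014 0.0023000000000000104 ang 1.79 wid 0.0247
```

View pics/c9.png

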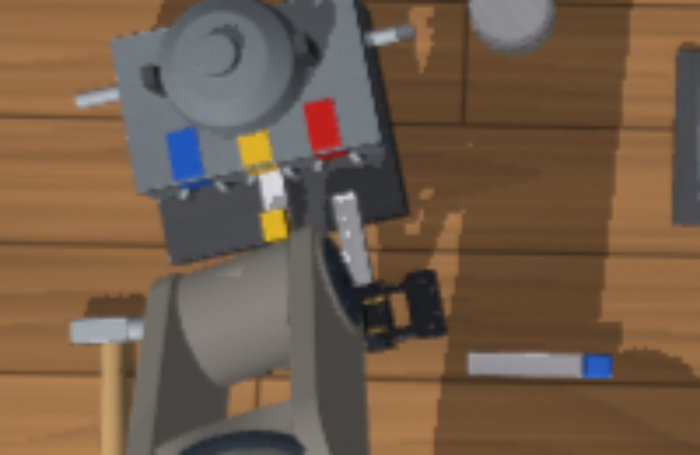

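Yellow is fully in its keyway (crop (272,190)) and red is held at (350,235), yawed 1.7°. I'll correct the yaw, check again and insert.

```bash
sed -i 's/^def pre(.*/YAW=[0.]\n&/; s/go(\[\*p,z\],MY+np.pi\/2,vel,1)/go([*p,z],MY+YAW[0]+np.pi\/2,vel,1)/' h.py
python3 -c "
from h import *
import h; YAW[0]=-.0305
pre('red',z=.055,dy=.005,vel=.05); rel('red')
insert('red',.005)
"
```

```text
top [('red', np.int64(117), np.float64(0.0015), np.float64(0.0013)), ('yellow', np.int64(63), np.float64(0.0022), np.float64(0.0026)), ('blue', np.int64(113), np.float64(0.001), np.float64(0.0008))] bar y 0.0002 -9.999999999998899e-05 ang -0.23 wid 0.0253
scene [('red', np.int64(62), np.float64(0.0026), np.float64(0.0026)), ('yellow', np.int64(5), np.float64(0.0009), np.float64(0.0017)), ('blue', np.int64(53), np.float64(0.0027), np.float64(0.0038))] bar y 0.0037 0.0038000000000000117 ang -0.94 wid 0.024
floor at 0.0355 5.0
x -0.07 axial 6.6 lat 2.6 z 12.1
x -0.067 axial 17.5 lat 2.5 z 22.8
stop, axial 17.3
tcp in mould -0.0708 0.0051 lat f 2.9 85.1667
```

Red's stop is consistent with its expected depth too. I'll release it and fetch blue.

```bash
python3 -c "
from h import *
YAW[0]=-.0305
release('red',.005); YAW[0]=0
pick('blue'); 
go([.45,.05,.16],np.pi/2+MY+.6,None,1)
pre('blue',z=.16,dy=.004,vel=None); pre('blue',z=.055,dy=.004,vel=.1); s=manip.state(); print(s['force'].round(1),s['q'].round(2),s['time_s'])
rel('blue')
"
```

```text
before open [-5.9  0.   1.5]
blue [ 0.4244 -0.0518  0.0365] 90.1 nose 0.1338
width 0.023227509976390913 59.97949182987213 [-0.4  0.   3.5]
width 0.0235998495229579
[ 0.7  0.4 -1. ] [0.64 0.42 1.95 0.   0.76 1.98] 96.25
top [('red', np.int64(111), np.float64(0.001), np.float64(0.0013)), ('yellow', np.int64(65), np.float64(0.0015), np.float64(0.0022)), ('blue', np.int64(122), np.float64(0.0009), np.float64(0.0001))] bar y 0.0012 0.0013000000000000095 ang -0.09 wid 0.0261
scene [('red', np.int64(67), np.float64(0.003), np.float64(0.004)), ('yellow', np.int64(1), np.float64(0.015), np.float64(0.015)), ('blue', np.int64(55), np.float64(0.0024), np.float64(0.0035))] bar y 0.0042 0.0039000000000000007 ang 0.59 wid 0.0215
```

Blue is aligned within about 1 mm, so I'll insert it 0.5 mm lower laterally.

```bash
python3 -c "
from h import *
insert('blue',.0035); release('blue',.0035)
manip.goto_joints([-.1,.0,1.9,0,1.2,0]); print(manip.state()['tcp_pos'],manip.state()['time_s'])
im,d=shot('top','f'); W=cloud('top',d); Q=mf(W); H=cv2.cvtColor(im,cv2.COLOR_BGR2HSV); h=H[...,0].astype(int)
for k,m in {'red':(h<8)|(h>172),'yellow':abs(h-27)<5,'blue':abs(h-115)<10}.items():
    m=m&(H[...,1]>120)&(abs(Q[...,2]-.066)<.006)&(Q[...,0]<-.02)&(abs(Q[...,1]-LAT[k])<.03); B=Q[m]; print(k,m.sum(),((B.min(0)+B.max(0))/2).round(4),np.median(B,0).round(4))
im2,_=shot('scene','fs')
cv2.imwrite('pics/c10.png',np.hstack([cv2.resize(im[120:260,140:450],None,fx=1.6,fy=2),cv2.resize(im2[140:310,190:470],None,fx=1.0,fy=280/170)]))
"
```

```text
floor at 0.0355 4.5
x -0.061 axial 14.4 lat 0.7 z 16.7
stop, axial 14.4
tcp in mould -0.0635 0.0035 lat f 0.7 108.3667
before open [-4.2 -0.1  0.6]
[ 0.46180396 -0.04450092  0.28765218] 112.5917
red 56 [-0.0702 -0.0675  0.066 ] [-0.0714 -0.0678  0.066 ]
yellow 54 [-0.0547  0.0013  0.0654] [-0.0545  0.0015  0.0664]
blue 59 [-0.0625  0.0715  0.0661] [-0.0628  0.0702  0.0652]
```

View pics/c10.png

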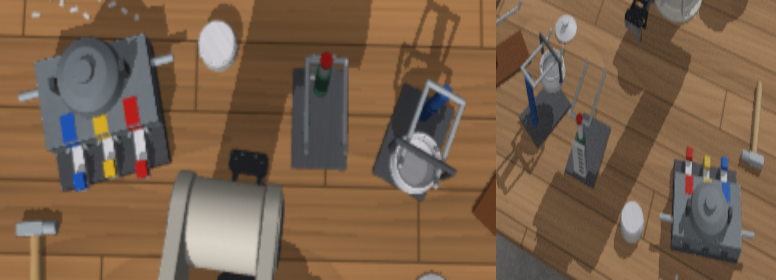

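The final picture shows all three bars home, with a uniform offset of about 5.5 mm from the expected depths (my mouth estimate's bias), grip tops at 0.066, and the pot hanging on the blue stand. The robot is clear of everything.

```bash
python3 -c "
from h import *
print(workorder.sign_off())"
```

```text
the job is handed in; nothing more can be done
None
```

I handed the job in at about 113 s: the pot settled on the scale and now hangs on the blue cooling stand, and the red, yellow and blue bars are pushed home in their keyways; sign-off returned no verdict.

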